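Fish the scraper out of the tool trough

TASK

The paint tin is parked on top of the tool trough and blocks its opening: lift the tin off by its handle and set it down upright on the middle of the cardboard, and let go of it. Then reach down through the opening for the long orange-handled scraper, which is longer than the opening, bring it out one end first at a slant, and hold it up still, wholly clear about 10 cm or more above the trough, for the fitter to take: finish while holding it there. Leave the hammer and the spanner lying where they are.

Things in the scene. Friction and masses are not known exactly. Their poses are not given: they have to be found in the camera images.
- trough: Blue sheet-steel tool trough, fixed, closed but for one opening in its top. Outside 356 (its x) x 146 (y) x 66 mm high; origin at the centre of its underside. Walls and floor 3 mm; inside 350 x 140 mm; top sheet 4 mm thick, its underside 62 mm up. Two wooden ribs 16 mm wide cross the inside at x = +60 and -60 mm, tops 32 mm up; the scraper lies on them.
- opening (a point): centre of the opening in the trough's top, level with the upper face (66 mm above the bench); axes as the trough's. The opening is 194 mm along x and 110 mm along y; 78 to 81 mm of the trough at either end is roofed over.
- tin: Grey steel paint tin, closed with a pressed-on lid, 144 mm diameter x 130 mm high, 0.4 to 0.75 kg; origin at the centre of its underside, z up. A rigid wire bail handle stands upright over it in its y-z plane, always up. It starts standing across the trough's opening.
- tin_mid (a point): centre of the tin, 65 mm above its underside; axes as the tin's
- tin_grip (a point): centre of the tin handle's wooden grip: a round bar 18 mm diameter x 74 mm long lying along the tin's y, its centre 190 mm above the tin's underside and 60 mm above its lid; axes as the tin's
- card: square of cardboard 210 x 210 x 5 mm, fixed flat on the bench; origin at the centre of its underside
- card_top (a point): centre of the cardboard's upper face, 5 mm above the bench
- scraper: Scraper 250 mm long, about 0.14 kg, lying in the trough within 5 degrees of its length. Origin under its middle; x along it to the blade, z up. Orange handle 24 wide x 16 high from x = -125 to +40 mm; steel blade 5 mm thick, 22 wide, ending in a head 44 wide from x = +95 to +125. Flat underside.
- scraper_mid (a point): middle of the scraper, in the handle, 8 mm above its underside; it balances here; axes as the scraper's
- scraper_butt (a point): handle end of the scraper, 125 mm from its middle
- scraper_tip (a point): blade end of the scraper, 125 mm from its middle
- hammer: hammer lying at the left of the bench; a bystander
- wrench: spanner lying at the right of the bench; a bystander

How it is judged (in metres and radians):
On the way, in this order (a step that is already met when the one before it is completed fails the run):
1. the tin stands upright on the middle of the cardboard, let go, while the scraper still lies in the trough (horizontal distance between tin_mid and card_top below 0.06 m and angle between tin_mid's own z axis and vertical below 0.08 rad and contact force between tin and card above 1 N and contact force between tin and the fingers below 0.1 N and linear speed of tin below 0.03 m/s and height (world z) of each of scraper_butt, scraper_tip below 0.066 m), for 0.3 s.
2. one end of the scraper is out above the opening while the other is still inside, the scraper held by the fingers (((height (world z) of scraper_butt above 0.076 m and height (world z) of scraper_tip below 0.061 m) or (height (world z) of scraper_tip above 0.076 m and height (world z) of scraper_butt below 0.061 m)) and contact force between scraper and the fingers above 1 N), for 0.1 s.
At the end, for the whole second after the job is handed in: Scraper still in the fingers, all of it 60 mm or more above the trough's top, its middle within 150 mm sideways of the opening's centre, touching nothing else; tin upright and let go, within 60 mm of the cardboard's centre; hammer and spanner within 30 mm of their starts (horizontal distance between tin_mid and card_top below 0.06 m and angle between tin_mid's own z axis and vertical below 0.08 rad and contact force between tin and card above 1 N and contact force between tin and the fingers below 0.1 N and linear speed of each of tin, scraper below 0.03 m/s and height (world z) of each of scraper_butt, scraper_mid, scraper_tip above 0.126 m and horizontal distance between scraper_mid and opening below 0.15 m and contact force between scraper and the fingers above 1 N and contact force between scraper and trough below 0.1 N and contact force between scraper and tin below 0.1 N and contact force between scraper and card below 0.1 N and angular speed of scraper below 0.3 rad/s and distance of each of hammer, wrench from where it was at the start of the episode below 0.03 m); the arm keeps its last pose, push and grip.
It fails at once if the tin is tipped over (more than 0.5 rad) (angle between tin_mid's own z axis and vertical above 0.5 rad).
It fails at once if the tin is dropped (falls out of the fingers faster than 0.6 m/s) (linear speed of tin above 0.6 m/s and contact force between tin and the fingers below 0.1 N).
It fails at once if the hammer or spanner is shoved more than 30 mm (distance of any of hammer, wrench from where it was at the start of the episode above 0.03 m).
It also fails if it takes over 61 s, if anything falls off the work surface, if the arm or the gripper's body presses on something with over 40 N, if the wrist force passes 120 N, or if a joint passes its speed limit or range.

ROBOT

A 6-joint arm with a two-finger parallel gripper is mounted at the origin on the work surface. World frame = base frame: x ahead of the robot, y to its left, z up, the work surface at z = 0. Lengths are in m, angles in degrees, forces in N, time in s.
With the tool pointing down it reaches from about 0.4 to 0.825 m from the base axis. Payload 7 kg.
Tool frame: the origin (TCP) lies on the front face of the gripper's body, between the roots of the fingers; the fingertips stand 66 mm ahead of it and the grasp point (between the pads) lies 47 mm ahead of it (ctrl.grasp_offset is the z of the grasp point in the tool frame, in m); z points along the fingers, y is the direction in which the jaws open and shut (so a half turn about z gives the same grasp; the last joint's range is limited). The gripper opens to 88 mm and grips with 3 to 60 N. Pads are 19 mm wide; open, the fingers measure 130 mm over their backs; the gripper's body (78 mm by 193 mm) begins 47 mm behind the grasp point.
Start: joints at [-53.566, 20.546, 0.682, 0, -70.136, -16.507], TCP at [0.23, -0.635, 0.292] pointing down, gripper open.
Joint ranges: [-176.03, 176.03], [-82.01, 121.73], [-58.28, 71.71], [-173.87, 95.51], [-174.79, -0.11], [-173.66, 173.66]. Speed limits (degrees/s): [136.94, 136.94, 172.46, 180, 180, 180].

INTERFACE

Orientations are given as [roll, pitch, yaw] about the fixed x, y, z axes, in that order (R = Rz(yaw) Ry(pitch) Rx(roll)).
In Python, from plant import ctrl gives the robot as it stands.
- The arm moves only by the shell command python3 -m creep 'ROWS'. ROWS is JSON, a list of rows, each a list of 7 numbers: the turn, a rotation vector about the tool's x, y, z in rad, then the shift along the tool's x, y, z in m, then the opening, from 0 (shut) to 1 (fully open). In form: [[wx, wy, wz, dx, dy, dz, grip], ...]. A call has 1 to 12 rows; each row is the pose to reach, as a shift and turn from the pose commanded when the call began, along the tool's axes at that moment; what a row does not reach only later rows make up. A row lasts 1/12 s, in which the tool goes at most 41.7 mm and 7.16 degrees, less where a joint would pass 70% of its speed; a pose out of reach is approached as far as the arm can. A call with a gripper value outside its range is refused whole. The fingers move at their own pace and stop on an object; the grip force is fixed at half the most. Time passes only in rows, so rows that repeat a pose let the fingers close. It gives the time, the measured TCP pose, the force and the opening at its end, in the units of the state.
- ctrl.get_obs(): the state, without advancing time (a new reading comes with each control period).
- ctrl.snapshot(name): name is "scene" or "top" or "wrist"; returns the picture (420x560x3 uint8, blue, green, red); there is no depth.
- ctrl.camera_model(name): a dict with "K" (3x3 intrinsics, pixels), "rvec" (rotation vector, rad) and "tvec" (3), from world to camera coordinates, as OpenCV has them. Camera axes: x right, y down, z forward; pixel columns grow to the right and rows downward; lengths in m; the calibration is good to about 2 mm. A picture is of the moment at which its call begins: read the wrist's pose just before it. camera_model takes no time and is no camera call; for the wrist camera it gives the pose at the moment of the call.
- ctrl.close_job(): hands the job in, once; it reports no verdict.
The state is a dict: "clock": time; "joint_pos": joint angles; "qvel": joint speeds; "tau": joint torques, N m; "tool_pos": TCP position; "orientation": TCP orientation; "force": force on the tool from outside, world axes, zero at the start; "moment": the same for the moment, N m; "opening": finger opening in m.
Only numpy, scipy, OpenCV 4.12 (cv2) and the standard library are available. Lean on these libraries where they do the work, as an engineer would, in place of code of your own. Each camera call takes 0.05 s, during which the arm holds its last target.

## Working session

There is one attempt and no reset: what is moved stays moved. The work goes in short steps, Python scripts to look and compute and a shell command to move; the robot and the scene stay as the last step left them, time stands still between calls to the robot, and variables do not carry over. Pictures are saved under pics/ and viewed, and the job is handed in when it is done.

```bash
ls; mkdir -p pics; python3 - <<'E'
from plant import ctrl
import cv2
for n in ("scene","top","wrist"):
    o=ctrl.get_obs(); 
    cv2.imwrite(f"pics/{n}0.png",ctrl.snapshot(n))
    m=ctrl.camera_model(n); print(n,m)
print(ctrl.get_obs(), ctrl.grasp_offset)
E
```

```text
pics
scene {'K': array([[509.13003265,   0.        , 280.6497485 ],
       [  0.        , 509.13003265, 203.20174117],
       [  0.        ,   0.        ,   1.        ]]), 'rvec': array([ 1.48863448,  1.79300709, -0.95802502]), 'tvec': array([ 0.07234554, -0.13824456,  2.36692724])}
top {'K': array([[416.52569179,   0.        , 281.33042415],
       [  0.        , 416.52569179, 204.38787676],
       [  0.        ,   0.        ,   1.        ]]), 'rvec': array([ 2.15417447, -2.10924909,  0.17643976]), 'tvec': array([0.00341098, 0.5052967 , 1.44861789])}
wrist {'K': array([[341.34525515,   0.        , 281.75202645],
       [  0.        , 341.34525515, 209.84552889],
       [  0.        ,   0.        ,   1.        ]]), 'rvec': array([-1.70689923, -2.43340795, -0.32714253]), 'tvec': array([ 0.67393762, -0.03212286,  0.38989547])}
{'clock': 0.15, 'joint_pos': array([-5.35655129e+01,  2.05812189e+01,  6.43541161e-01, -1.33072951e-02,
       -7.01350774e+01, -1.65082988e+01]), 'qvel': array([ 0.02650481, -0.11312607,  0.25320906,  0.17396267,  0.01038728,
       -0.01752298]), 'tau': array([-1.28630410e-03, -5.83276141e+01,  2.93291169e+01,  7.00123072e+00,
        8.76627106e-03, -1.23046311e-04]), 'tool_pos': array([ 0.22993199, -0.63431277,  0.29143357]), 'orientation': array([ 1.79926689e+02, -8.67977364e-03, -1.60078336e+02]), 'force': array([-0.077837  ,  0.16151823,  0.08641092]), 'moment': array([-0.00179943, -0.00269293, -0.01984018]), 'opening': 0.0876763194068144} 0.0468
```

View pics/scene0.png

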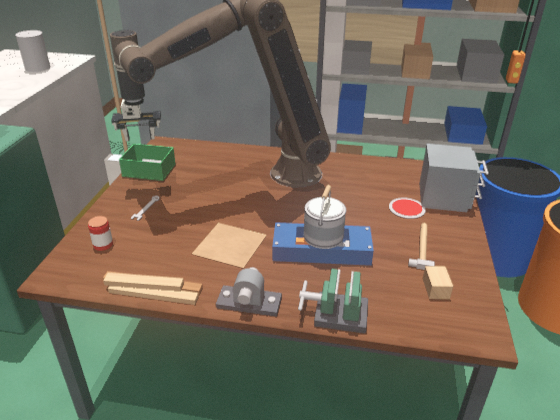

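View pics/top0.png

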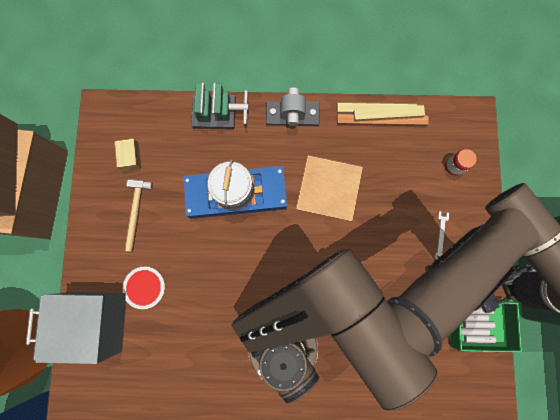

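View pics/wrist0.png

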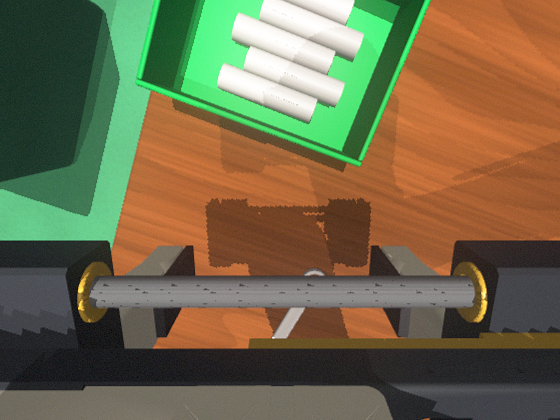

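The scene and top views show the tin at about (230,185) top on the blue trough at about (235,192), the card at about (330,188), the hammer at the left and the spanner at the right. Next I'll measure them.

```bash
cat > h.py <<'E'
import numpy as np, cv2
from plant import ctrl
from scipy.spatial.transform import Rotation as Ro
def ray(m,px):
    R=cv2.Rodrigues(m["rvec"])[0]; t=m["tvec"].ravel(); c=-R.T@t
    p=cv2.undistortPoints(np.array([[px]],float),m["K"],None).ravel()
    return c,R.T@np.array([p[0],p[1],1.])
def onz(m,px,z):
    c,d=ray(m,px); return c+d*(z-c[2])/d[2]
def proj(m,P):
    return cv2.projectPoints(np.array(P,float).reshape(-1,3),m["rvec"],m["tvec"],m["K"],None)[0].reshape(-1,2)
E
python3 - <<'E'
from h import *
im=cv2.imread("pics/top0.png"); m=ctrl.camera_model("top")
hsv=cv2.cvtColor(im,cv2.COLOR_BGR2HSV)
def big(mask,roi):
    k=np.zeros_like(mask); x0,y0,x1,y1=roi; k[y0:y1,x0:x1]=mask[y0:y1,x0:x1]
    cs=cv2.findContours(k,cv2.RETR_EXTERNAL,cv2.CHAIN_APPROX_NONE)[0]
    return max(cs,key=cv2.contourArea)
b=big(cv2.inRange(hsv,(105,120,60),(125,255,255)),(170,150,300,230))
r=cv2.minAreaRect(b); bx=cv2.boxPoints(r); print("trough",r)
P=np.array([onz(m,p,.066) for p in bx]); print(P,P.mean(0),[np.linalg.norm(P[i]-P[i-1]) for i in range(4)])
for i in range(4):
  d=P[i]-P[i-1]; print(np.degrees(np.arctan2(d[1],d[0])))
print("card hsv",hsv[188,330],hsv[188,305-0+3],hsv[188,380])
c=big(cv2.inRange(hsv,(8,60,150),(22,180,255)),(285,145,375,232))
r=cv2.minAreaRect(c); bx=cv2.boxPoints(r); print("card",r)
P=np.array([onz(m,p,.005) for p in bx]); print(P.mean(0),[np.linalg.norm(P[i]-P[i-1]) for i in range(4)])
z=cv2.resize(im[130:240,170:380],None,fx=3.8,fy=3.8,interpolation=cv2.INTER_CUBIC); cv2.imwrite("pics/z1.png",z)
E
```

```text
trough ((234.32394409179688, 191.95993041992188), (42.07563781738281, 100.69440460205078), 84.38241577148438)
[[ 0.59660006  0.36973687  0.066     ]
 [ 0.64024287  0.01316436  0.066     ]
 [ 0.48875261 -0.00448086  0.066     ]
 [ 0.44639965  0.34607842  0.066     ]] [0.5429988 0.1811247 0.066    ] [np.float64(0.15205224215081023), np.float64(0.35923341540602627), np.float64(0.15251443609299484), np.float64(0.3531084561140221)]
8.951261782427066
-83.02197085283407
-173.3562604380212
96.88882415525494
card hsv [ 16 112 233] [ 15 117 224] [ 11 141 134]
card ((325.934814453125, 186.65634155273438), (66.15741729736328, 56.168251037597656), 12.011478424072266)
[ 0.58273223 -0.14914306  0.005     ] [np.float64(0.2412535958242371), np.float64(0.21349315726758458), np.float64(0.24675039891466952), np.float64(0.212269700470056)]
```

View pics/z1.png

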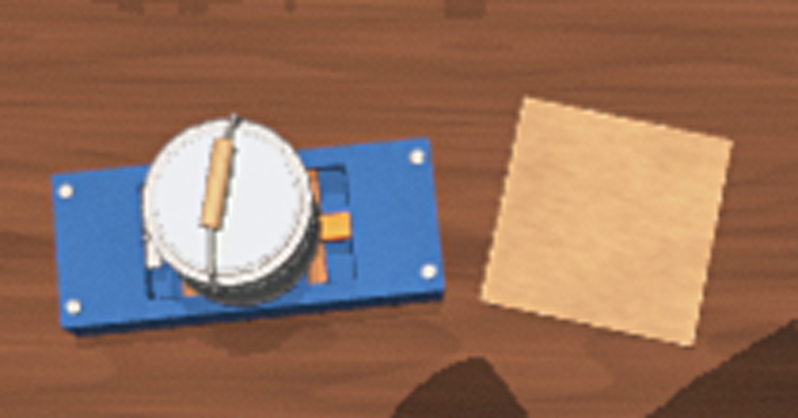

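Zoom: card corners (523,97),(733,141),(693,346),(482,300); trough top corners (52,176),(429,139),(443,291),(63,328); wooden grip from (224,138) to (210,228). The orange handle shows at (336,227), so the butt points to -y.

```bash
python3 - <<'E'
from h import *
m=ctrl.camera_model("top")
f=lambda p:(p[0]/3.8+170-.37,p[1]/3.8+130-.37)
def q(ps,z):
    P=np.array([onz(m,f(p),z) for p in ps]); return P
def rep(n,P):
    e=[np.diff(P,axis=0,append=P[:1])[i] for i in range(len(P))]
    print(n,P.mean(0).round(4),[(round(float(np.linalg.norm(d)),4),round(float(np.degrees(np.arctan2(d[1],d[0]))),1)) for d in e])
rep("card",q([(523,97),(733,141),(693,346),(482,300)],.005))
rep("trough",q([(52,176),(429,139),(443,291),(63,328)],.066))
rep("bolts",q([(66,191),(417,157),(428,271),(73,306)],.066))
rep("grip top",q([(224,138),(210,228)],.256+.005))
# lid: circle edge
rep("lid",q([(144,200),(229,118),(312,200),(229,285)],.196))
im=cv2.imread("pics/scene0.png")
cv2.imwrite("pics/z2.png",cv2.resize(im[170:280,180:390],None,fx=3.8,fy=3.8,interpolation=cv2.INTER_CUBIC))
E
```

```text
card [ 0.5787 -0.1626  0.005 ] [(0.2104, -101.1), (0.2076, 168.7), (0.2071, 78.7), (0.2069, -10.4)]
trough [0.5461 0.1804 0.066 ] [(0.3556, -83.0), (0.1457, -173.7), (0.3526, 96.8), (0.1449, 7.5)]
bolts [0.548  0.1812 0.066 ] [(0.3305, -83.1), (0.1094, -173.4), (0.3302, 96.9), (0.1096, 6.8)]
grip top [0.5478 0.1829 0.261 ] [(0.0755, 173.8), (0.0755, -6.2)]
lid [0.5478 0.1817 0.196 ] [(0.1012, -43.3), (0.1021, -133.8), (0.1009, 137.9), (0.1042, 46.4)]
```

View pics/z2.png

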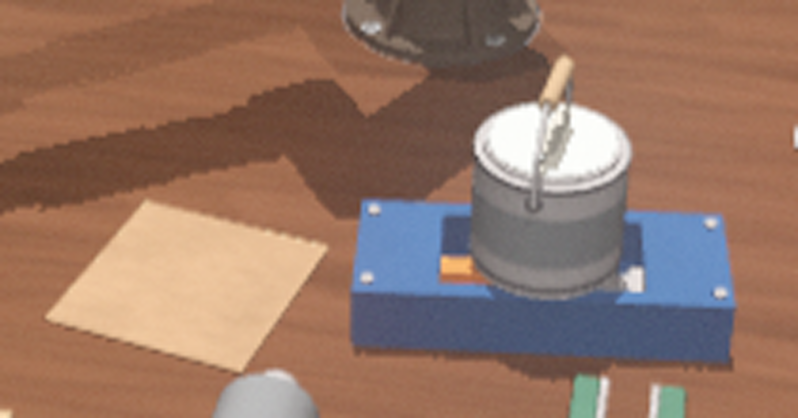

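Every size matches: grip centre (0.548, 0.182, 0.256), bar axis at -6.2°, card centre (0.579, -0.163), trough long axis at 96.9°. Now a calculator for the shift and turn.

```bash
cat >> h.py <<'E'
def go(pos,yaw,pitch=0.,R=None):
    """print the shift/turn from the measured pose to TCP pos with tool down at yaw"""
    o=ctrl.get_obs(); R0=Ro.from_euler("xyz",o["orientation"],degrees=True)
    R1=Ro.from_euler("xyz",[180,pitch,yaw],degrees=True) if R is None else R
    w=(R0.inv()*R1).as_rotvec(); d=R0.inv().apply(np.array(pos)-o["tool_pos"])
    print("turn",w.round(3),"shift",d.round(4),"q",o["joint_pos"].round(1),"clock",o["clock"])
E
python3 - <<'E'
from h import *
go([.52,-.25,.38],-160.08)
go([.548,.182,.38],173.8)
E
```

```text
turn [ 0.001 -0.     0.   ] shift [-0.4036  0.2626 -0.0883] q [-53.6  20.6   0.6  -0.  -70.1 -16.5] clock 0.15
turn [ 0.001 -0.     0.456] shift [-0.5772  0.6592 -0.0878] q [-53.6  20.6   0.6  -0.  -70.1 -16.5] clock 0.15
```

```bash
python3 -m creep '[[0,0,0,-0.03,0.02,-0.03,1],[0,0,0,-0.067,0.044,-0.05,1],[0,0,0.03,-0.1,0.066,-0.07,1],[0,0,0.06,-0.133,0.088,-0.08,1],[0,0,0.1,-0.167,0.11,-0.088,1],[0,0,0.14,-0.2,0.132,-0.088,1],[0,0,0.18,-0.233,0.154,-0.088,1],[0,0,0.22,-0.267,0.176,-0.088,1],[0,0,0.26,-0.3,0.198,-0.088,1],[0,0,0.3,-0.333,0.22,-0.088,1],[0,0,0.34,-0.367,0.241,-0.088,1],[0,0,0.38,-0.4,0.262,-0.088,1]]'; python3 -c "
from h import *
go([.548,.182,.38],173.8)"
```

```text
clock: 1.15
tool_pos: [0.5176, -0.2499, 0.3803]
orientation: [180.0, 0.0, 178.1]
force: [0.7, -0.5, -0.9]
opening: 0.0875
turn [0.    0.    0.074] shift [-1.570e-02  4.327e-01  3.000e-04] q [ -6.3   8.5  -4.1  -0.  -77.4 -85.7] clock 1.15
```

```bash
python3 -m creep '[[0,0,0.01,-0.001,0.038,0,1],[0,0,0.02,-0.003,0.078,0,1],[0,0,0.03,-0.004,0.118,0,1],[0,0,0.04,-0.006,0.158,0,1],[0,0,0.05,-0.007,0.198,0,1],[0,0,0.06,-0.009,0.238,0,1],[0,0,0.074,-0.01,0.278,0,1],[0,0,0.074,-0.012,0.318,0,1],[0,0,0.074,-0.013,0.358,0,1],[0,0,0.074,-0.015,0.395,0,1],[0,0,0.074,-0.0155,0.42,0,1],[0,0,0.074,-0.0157,0.4327,0,1]]'; python3 - <<'E'
from h import *
go([.548,.182,.303],173.8)
m=ctrl.camera_model("wrist")
im=ctrl.snapshot("wrist"); cv2.imwrite("pics/w1.png",im)
R=Ro.from_euler("z",-6.2,degrees=True)
for s in(-.037,0,.037): print(proj(m,np.array([.548,.182,.256])+R.apply([s,0,0])))
E
```

```text
clock: 2.15
tool_pos: [0.5462, 0.1831, 0.3795]
orientation: [-180.0, -0.0, 174.0]
force: [0.2, 0.6, 0.8]
opening: 0.0875
turn [-0.    -0.001  0.004] shift [-0.0019 -0.0009  0.0765] q [  38.     8.7   -3.9   -0.   -77.4 -133.9] clock 2.15
[[280.7735659  176.44489121]]
[[280.58184545 231.46485776]]
[[280.40582403 281.97951707]]
```

View pics/w1.png

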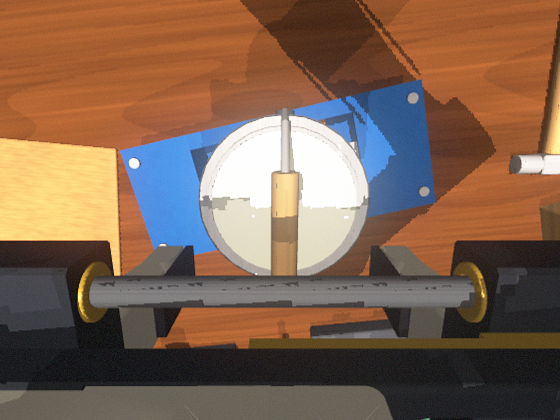

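The wrist view shows the grip bar at columns 272-298, centred on 285 and well aligned. That is about 3 mm to tool +y of the prediction, so I split the difference and descend.

```bash
python3 -m creep '[[0,0,0.003,-0.001,0.0005,0.015,1],[0,0,0.003,-0.002,0.001,0.035,1],[0,0,0.003,-0.002,0.001,0.055,1],[0,0,0.003,-0.002,0.001,0.07,1],[0,0,0.003,-0.002,0.001,0.0765,1],[0,0,0.003,-0.002,0.001,0.0765,1],[0,0,0.003,-0.002,0.001,0.0765,0],[0,0,0.003,-0.002,0.001,0.0765,0],[0,0,0.003,-0.002,0.001,0.0765,0],[0,0,0.003,-0.002,0.001,0.0765,0],[0,0,0.003,-0.002,0.001,0.0765,0],[0,0,0.003,-0.002,0.001,0.0765,0]]'; python3 -m creep '[[0,0,0,0,0,0,0],[0,0,0,0,0,0,0],[0,0,0,0,0,-0.002,0],[0,0,0,0,0,-0.005,0],[0,0,0,0,0,-0.01,0],[0,0,0,0,0,-0.015,0]]'
```

```text
clock: 3.2
tool_pos: [0.5486, 0.1809, 0.304]
orientation: [180.0, 0.0, 173.7]
force: [-0.5, 0.0, 0.1]
opening: 0.0532
clock: 3.7
tool_pos: [0.5482, 0.1808, 0.3186]
orientation: [-180.0, -0.1, 173.7]
force: [-0.7, -0.0, -6.7]
opening: 0.0168
```

```bash
python3 -m creep '[[0,0,0,0,0,-0.005,0],[0,0,0,0,0,-0.012,0],[0,0,0,0,0,-0.02,0],[0,0,0,0,0,-0.028,0],[0,0,0,0,0,-0.035,0],[0,0,0,0,0,-0.038,0],[0,0,0,0,0,-0.038,0]]'; python3 - <<'E'
from h import *
print(ctrl.get_obs()["force"],ctrl.get_obs()["moment"])
im=ctrl.snapshot("scene"); cv2.imwrite("pics/s2.png",cv2.resize(im[90:280,180:390],None,fx=3,fy=3))
print(ctrl.get_obs()["force"])
go([.579,-.163,.355],173.8)
E
```

```text
clock: 4.28
tool_pos: [0.5488, 0.181, 0.3578]
orientation: [179.9, 0.1, 173.7]
force: [0.5, 0.1, -5.5]
opening: 0.017
[ 0.54765292  0.12224335 -5.47603166] [-0.0466993  -0.13090132 -0.0283888 ]
[ 0.23111668 -0.11267158 -6.20657944]
turn [ 0.001  0.    -0.001] shift [-0.0678 -0.3385  0.0019] q [  37.6    9.3   -6.    -0.   -74.6 -133.9] clock 4.3333
```

View pics/s2.png

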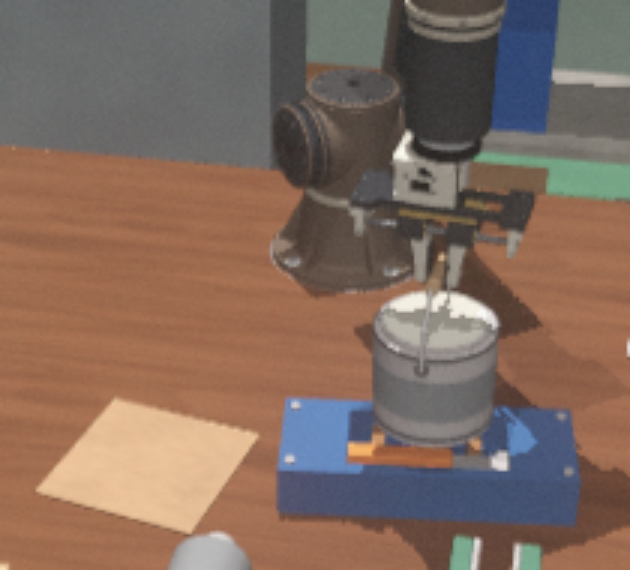

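The tin hangs upright from the jaws, clear of the trough. Carrying it gently to the card.

```bash
python3 -m creep '[[0,0,0,-0.0006,-0.003,0,0],[0,0,0,-0.0016,-0.008,0,0],[0,0,0,-0.003,-0.015,0,0],[0,0,0,-0.005,-0.025,0,0],[0,0,0,-0.008,-0.038,0,0],[0,0,0,-0.011,-0.053,0,0],[0,0,0,-0.014,-0.07,0,0],[0,0,0,-0.018,-0.089,0,0],[0,0,0,-0.022,-0.109,0,0],[0,0,0,-0.026,-0.13,0,0],[0,0,0,-0.030,-0.151,0,0],[0,0,0,-0.0344,-0.172,0,0]]';python3 -m creep '[[0,0,0,-0.0042,-0.021,0,0],[0,0,0,-0.0082,-0.041,0,0],[0,0,0,-0.012,-0.06,0,0],[0,0,0,-0.0156,-0.078,0,0],[0,0,0,-0.0188,-0.094,0,0],[0,0,0,-0.0216,-0.108,0,0],[0,0,0,-0.024,-0.12,0,0],[0,0,0,-0.026,-0.13,0,0],[0,0,0,-0.028,-0.139,0,0],[0,0,0,-0.030,-0.148,0,0],[0,0,0,-0.031,-0.155,0,0],[0,0,0,-0.032,-0.161,0,0]]';python3 -m creep '[[0,0,0,-0.0007,-0.003,0,0],[0,0,0,-0.001,-0.004,0,0],[0,0,0,-0.001,-0.005,0,0],[0,0,0,-0.001,-0.005,0,0],[0,0,0,-0.001,-0.005,0,0],[0,0,0,-0.001,-0.005,0,0]]'; python3 - <<'E'
from h import *
m=ctrl.camera_model("top")
im=ctrl.snapshot("scene"); cv2.imwrite("pics/s3.png",cv2.resize(im[90:280,180:390],None,fx=3,fy=3))
go([.579,-.163,.242],173.8)
E
```

```text
clock: 5.33
tool_pos: [0.5636, 0.0038, 0.3568]
orientation: [-180.0, -0.0, 173.7]
force: [-0.4, 0.3, -5.9]
opening: 0.0168
clock: 6.33
tool_pos: [0.5783, -0.1581, 0.3566]
orientation: [180.0, -0.0, 173.7]
force: [-0.5, -0.1, -5.6]
opening: 0.0171
clock: 6.83
tool_pos: [0.5787, -0.1622, 0.3567]
orientation: [180.0, 0.0, 173.8]
force: [-0.6, -0.5, -6.6]
opening: 0.0173
turn [ 0.     0.    -0.001] shift [-0.0004 -0.0008  0.1147] q [  3.   11.6  -3.2  -0.  -75.1 -99.2] clock 6.8833
```

View pics/s3.png

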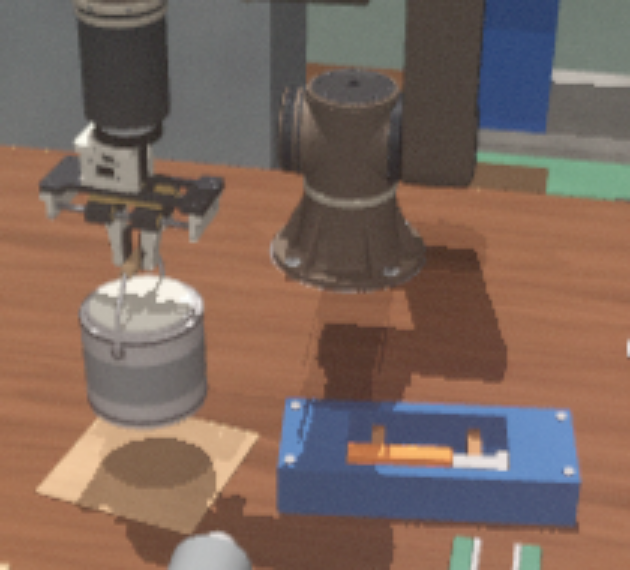

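The tin hangs upright over the card. I lower it until it touches, with the TCP expected at about 0.243.

```bash
python3 -m creep '[[0,0,0,0,0,0.004,0],[0,0,0,0,0,0.012,0],[0,0,0,0,0,0.023,0],[0,0,0,0,0,0.035,0],[0,0,0,0,0,0.047,0],[0,0,0,0,0,0.059,0],[0,0,0,0,0,0.071,0],[0,0,0,0,0,0.082,0],[0,0,0,0,0,0.092,0],[0,0,0,0,0,0.099,0],[0,0,0,0,0,0.104,0],[0,0,0,0,0,0.108,0]]';python3 -m creep '[[0,0,0,0,0,0.001,0],[0,0,0,0,0,0.002,0],[0,0,0,0,0,0.003,0],[0,0,0,0,0,0.0035,0],[0,0,0,0,0,0.0035,0]]'
```

```text
clock: 7.88
tool_pos: [0.5813, -0.1624, 0.2545]
orientation: [-179.9, 0.5, 173.9]
force: [-10.3, 12.0, 43.1]
opening: 0.017
clock: 8.3
tool_pos: [0.582, -0.1626, 0.2544]
orientation: [-179.9, 0.8, 173.9]
force: [-11.7, 11.5, 42.9]
opening: 0.0172
```

Contact came about 10 mm early. I ease off and look.

```bash
python3 -m creep '[[0,0,0,0,0,-0.004,0],[0,0,0,0,0,-0.006,0],[0,0,0,0,0,-0.008,0]]';  python3 - <<'E'
from h import *
im=ctrl.snapshot("scene"); cv2.imwrite("pics/s4.png",cv2.resize(im[130:320,180:390],None,fx=3,fy=3))
im=ctrl.snapshot("wrist"); cv2.imwrite("pics/w4.png",im)
print(ctrl.get_obs())
E
```

```text
clock: 8.55
tool_pos: [0.5793, -0.1623, 0.2543]
orientation: [180.0, 0.1, 173.8]
force: [0.6, 0.2, -4.5]
opening: 0.0169
{'clock': 8.65, 'joint_pos': array([ 2.93925788e+00,  1.52088115e+01, -1.21135079e+01,  1.77741791e-02,
       -6.25399310e+01, -9.91771961e+01]), 'qvel': array([ 0.09558388,  0.15185922,  0.17042945,  0.14329079, -0.06823884,
        0.01969343]), 'tau': array([-2.71309286e+00, -4.47218978e+01,  2.44096076e+01,  6.77068993e+00,
        4.26010753e-02, -3.35335115e-02]), 'tool_pos': array([ 0.57956975, -0.16238088,  0.25415204]), 'orientation': array([1.79993620e+02, 1.38503745e-01, 1.73770231e+02]), 'force': array([-1.26847267,  6.37717005,  8.120959  ]), 'moment': array([1.8058071 , 0.23601069, 0.06507617]), 'opening': 0.016983183162059032}
```

View pics/s4.png

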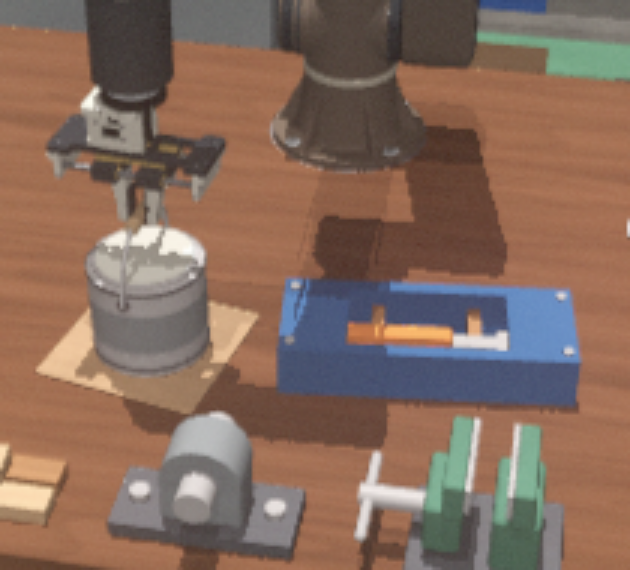

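View pics/w4.png

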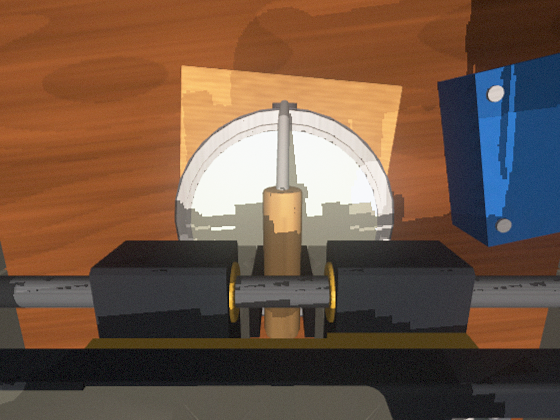

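The tin looks close to the card but the lower rim seems uneven. I'll compare its outline with an upright tin, using projected points.

```bash
python3 - <<'E'
from h import *
im=ctrl.snapshot("scene"); m=ctrl.camera_model("scene")
o=ctrl.get_obs();print(o["tool_pos"],o["force"],o["moment"])
S=7;x0,y0=195,190
z=cv2.resize(im[y0:y0+85,x0:x0+75],None,fx=S,fy=S,interpolation=cv2.INTER_CUBIC)
g=o["tool_pos"]-[0,0,.0468]
a=np.linspace(0,2*np.pi,24,endpoint=False)
for zz,col in((-.19,(0,0,255)),(-.06,(0,255,0))):
    P=np.c_[g[0]+.072*np.cos(a),g[1]+.072*np.sin(a),np.full(24,g[2]+zz)]
    for p in proj(m,P): cv2.circle(z,tuple(int(v) for v in ((p-[x0,y0]+.5)*S)),2,col,-1)
p=proj(m,g)[0]; cv2.circle(z,tuple(int(v) for v in ((p-[x0,y0]+.5)*S)),3,(255,0,0),-1)
cv2.imwrite("pics/z5.png",z)
E
```

```text
[ 0.57965888 -0.16236521  0.25416413] [-0.68433725  3.82234432  9.2600478 ] [1.84585139 0.34239007 0.03434268]
```

View pics/z5.png

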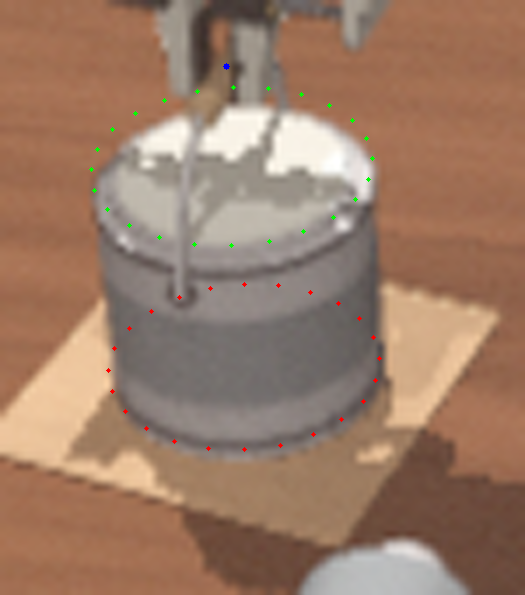

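```bash
cat > ov.py <<'E'
from h import *
def ov(im,m,base,x0,y0,w,h,S,out,tilt=(0,0,0)):
    z=cv2.resize(im[y0:y0+h,x0:x0+w],None,fx=S,fy=S,interpolation=cv2.INTER_CUBIC)
    a=np.linspace(0,2*np.pi,24,endpoint=False)
    for zz,col in((0,(0,0,255)),(.13,(0,255,0))):
        P=np.c_[base[0]+.072*np.cos(a),base[1]+.072*np.sin(a),np.full(24,base[2]+zz)]
        for p in proj(m,P): cv2.circle(z,tuple(int(v) for v in ((p-[x0,y0]+.5)*S)),2,col,-1)
    p=proj(m,np.array(base)+[0,0,.19])[0]; cv2.circle(z,tuple(int(v) for v in ((p-[x0,y0]+.5)*S)),3,(255,0,0),-1)
    cv2.imwrite(out,z)
E
python3 - <<'E'
from ov import *
ov(cv2.imread("pics/scene0.png"),ctrl.camera_model("scene"),[.548,.182,.066],285,180,80,85,7,"pics/z6.png")
im=ctrl.snapshot("top"); cv2.imwrite("pics/t6.png",im)
E
```

```text
(no output)
```

View pics/z6.png

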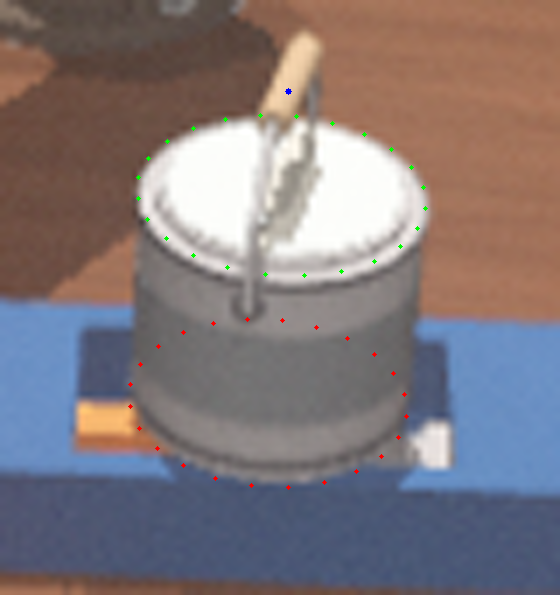

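View pics/t6.png

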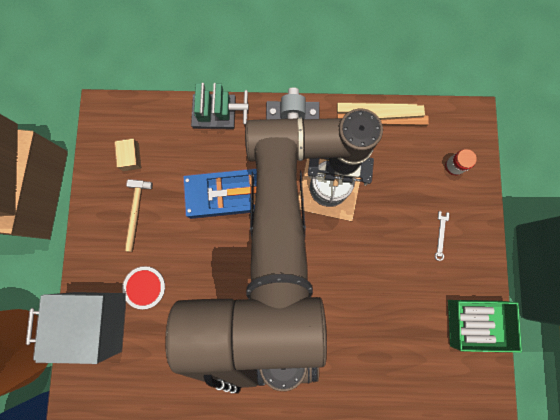

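Baselined against the first picture, both rims sit about 15 zoomed px (10 mm) lower than expected. The tin slid down that much in the jaws and now stands flat on the card. I release it and rise.

```bash
python3 -m creep '[[0,0,0,0,0,-0.001,0],[0,0,0,0,0,-0.001,0.2],[0,0,0,0,0,-0.001,0.3],[0,0,0,0,0,-0.001,0.5],[0,0,0,0,0,-0.001,1],[0,0,0,0,0,-0.001,1],[0,0,0,0,0,-0.001,1],[0,0,0,0,0,-0.001,1],[0,0,0,0,0,-0.001,1],[0,0,0,0,0,-0.001,1],[0,0,0,0,0,-0.001,1],[0,0,0,0,0,-0.001,1]]'
python3 -m creep '[[0,0,0,0,0,0,1],[0,0,0,0,0,-0.01,1],[0,0,0,0,0,-0.03,1],[0,0,0,0,0,-0.06,1],[0,0,0,0,0,-0.09,1],[0,0,0,0,0,-0.11,1],[0,0,0,0,0,-0.12,1],[0,0,0,0,0,-0.12,1]]'
python3 - <<'E'
from ov import *
im=ctrl.snapshot("scene"); m=ctrl.camera_model("scene")
ov(im,m,[.579,-.162,.005],195,190,80,85,7,"pics/z7.png")
im=ctrl.snapshot("top"); 
cv2.imwrite("pics/z8.png",cv2.resize(im[130:240,170:380],None,fx=3.8,fy=3.8,interpolation=cv2.INTER_CUBIC))
E
```

```text
clock: 9.75
tool_pos: [0.5787, -0.1625, 0.2542]
orientation: [180.0, 0.0, 173.7]
force: [-0.1, -1.0, 0.1]
opening: 0.078
clock: 10.42
tool_pos: [0.5794, -0.1627, 0.3775]
orientation: [180.0, 0.3, 173.8]
force: [0.8, -0.9, -0.5]
opening: 0.088
```

View pics/z7.png

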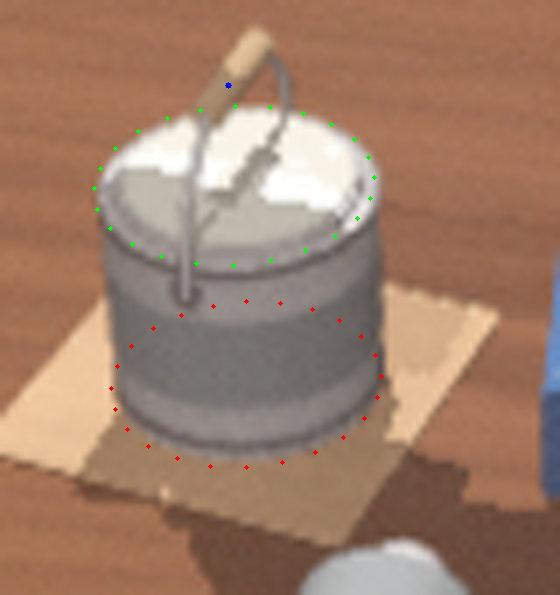

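View pics/z8.png

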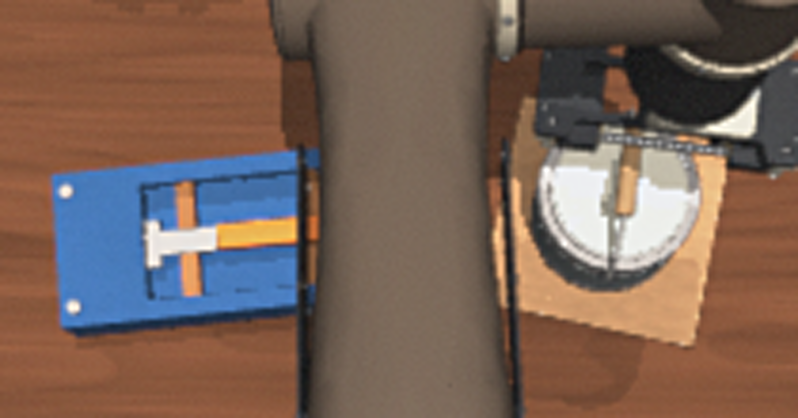

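The tin stands upright near the card's centre, free. In the top zoom the scraper's head is at about (152,243) and the blade/handle joint at about (217,238). Now I turn the jaws across the trough (tool x at -83.1°, which keeps the last joint in range) and hover for a good look.

```bash
python3 -c "
from h import *
go([.546,.17,.32],-83.1)"
```

```text
turn [ 1.000e-03  0.000e+00 -1.801e+00] shift [0.0684 0.3268 0.0539] q [  2.9  11.2  -1.5  -0.  -77.2 -99.2] clock 10.5167
```

```bash
python3 -m creep '[[0,0,-0.1,0.004,0.02,0,1],[0,0,-0.2,0.008,0.05,0,1],[0,0,-0.31,0.014,0.08,0,1],[0,0,-0.42,0.02,0.11,0,1],[0,0,-0.53,0.026,0.14,0,1],[0,0,-0.64,0.032,0.17,0,1],[0,0,-0.75,0.04,0.2,0,1],[0,0,-0.86,0.046,0.23,0.005,1],[0,0,-0.97,0.052,0.26,0.015,0.9],[0,0,-1.08,0.058,0.285,0.025,0.8],[0,0,-1.19,0.064,0.305,0.035,0.7],[0,0,-1.3,0.068,0.32,0.04,0.5]]'
python3 -m creep '[[0,0,-0.1,0,0,0.004,0.5],[0,0,-0.2,0,0,0.008,0.5],[0,0,-0.3,0,0,0.012,0.5],[0,0,-0.4,0,0,0.014,0.5],[0,0,-0.48,0,0,0.014,0.5],[0,0,-0.501,0,0,0.014,0.5],[0,0,-0.501,0,0,0.014,0.5],[0,0,-0.501,0,0,0.014,0.5]]'
python3 - <<'E'
from h import *
go([.546,.17,.32],-83.1)
for n in("wrist","scene","top"):
    m=ctrl.camera_model(n); np.save(f"m_{n}.npy",m,allow_pickle=True)
    cv2.imwrite(f"pics/{n}9.png",ctrl.snapshot(n))
im=cv2.imread("pics/scene9.png"); cv2.imwrite("pics/s9.png",cv2.resize(im[200:280,260:385],None,fx=6,fy=6,interpolation=cv2.INTER_CUBIC))
E
```

```text
clock: 11.52
tool_pos: [0.5444, 0.1644, 0.3308]
orientation: [179.8, -0.2, -111.4]
force: [-0.2, -0.3, 0.1]
opening: 0.0666
clock: 12.18
tool_pos: [0.5457, 0.1628, 0.3193]
orientation: [179.9, -0.0, -83.2]
force: [0.7, -0.5, 0.7]
opening: 0.0439
turn [ 0.001 -0.001 -0.002] shift [-0.0071 -0.0012 -0.0007] q [ 36.3   9.7 -10.5  -0.  -69.9 -29.5] clock 12.1833
```

View pics/wrist9.png

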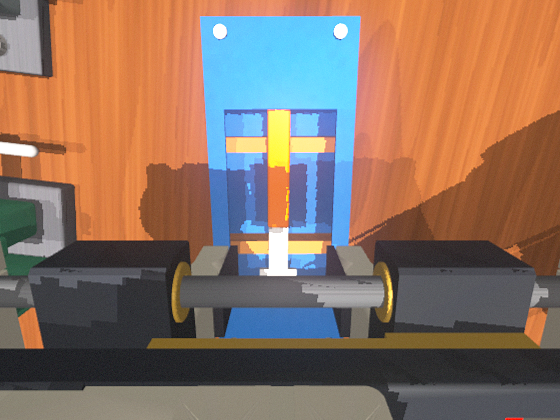

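View pics/s9.png

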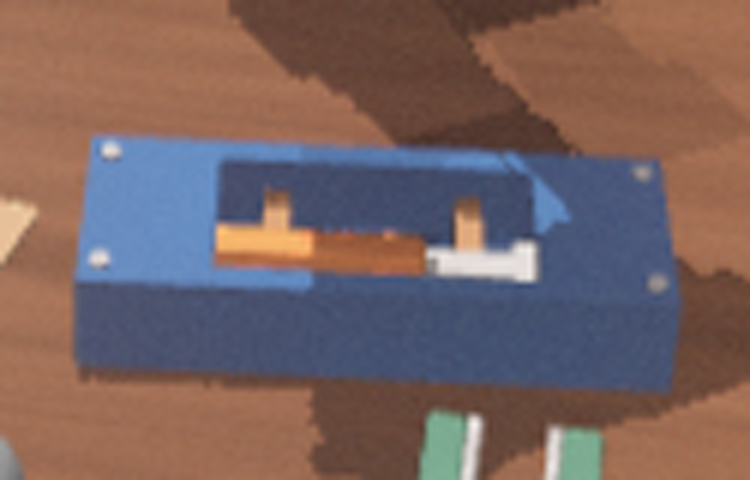

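View pics/top9.png

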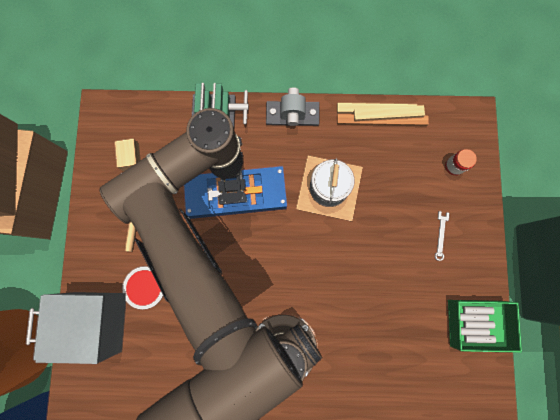

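The wrist view shows the handle at columns 268-291, rows 110-228, the blade joint at row 228 and column 278, the head at row 272, and the opening's butt-side edge at row 110, columns 224-336.

```bash
python3 - <<'E'
from h import *
m=np.load("m_wrist.npy",allow_pickle=True).item()
im=cv2.imread("pics/wrist9.png");hsv=cv2.cvtColor(im,cv2.COLOR_BGR2HSV)
k=cv2.inRange(hsv,(3,150,120),(30,255,255))
for r in (112,118,125,130,165,180,195,205,215,222):
    c=np.where(k[r,255:305])[0]+255; print(r,c.min(),c.max(),onz(m,((c.min()+c.max())/2,r),.048).round(4), end=' ')
    print(round(float(np.linalg.norm(onz(m,(c.max()+.5,r),.048)-onz(m,(c.min()-.5,r),.048))),4))
P=lambda n,p,z:print(n,onz(m,p,z).round(4))
P("joint(top48)",(279,228),.048);P("bolts",(220,31),.066);P("",(341,31),.066)
P("open edge",(224,109),.066);P("",(336.5,109),.066)
P("head start z~.04",(278,269),.037)
# trough frame from top: origin, angle
for n,p in(("scene joint",(426/6+260,258/6+200)),):
    ms=np.load("m_scene.npy",allow_pickle=True).item(); print(n,onz(ms,p,.044))
print(im[225:232,279])
c,s=np.cos(np.radians(96.9)),np.sin(np.radians(96.9))
for ang in(96.9,):
  for n,p,z in(("joint",(279,228),.048),("edge",(280,109),.066),("bolts",(280.5,31),.066),("head",(278,269),.037)):
    v=onz(m,p,z)[:2]-np.array([.5465,.1808]); print(n,"trough x,y",(c*v[0]+s*v[1]).round(4),(-s*v[0]+c*v[1]).round(4))
E
```

```text
112 289 289 [0.5458 0.087  0.048 ] 0.001
118 289 289 [0.5451 0.0929 0.048 ] 0.001
125 268 289 [0.555  0.1011 0.048 ] 0.0227
130 268 289 [0.5544 0.1061 0.048 ] 0.0228
165 268 288 [0.5508 0.1423 0.048 ] 0.0224
180 268 288 [0.5489 0.1583 0.048 ] 0.0226
195 268 288 [0.547  0.1748 0.048 ] 0.0229
205 268 288 [0.5457 0.186  0.048 ] 0.0231
215 268 288 [0.5444 0.1974 0.048 ] 0.0233
222 268 287 [0.544  0.2055 0.048 ] 0.0223
joint(top48) [0.5415 0.2123 0.048 ]
bolts [0.6179 0.0238 0.066 ]
 [0.5076 0.0107 0.066 ]
open edge [0.6092 0.092  0.066 ]
 [0.5007 0.079  0.066 ]
head start z~.04 [0.5364 0.2672 0.037 ]
scene joint [0.55082428 0.2138047  0.044     ]
[[ 66 125 238]
 [ 69 119 229]
 [152 171 221]
 [207 212 225]
 [217 220 227]
 [217 219 227]
 [210 215 225]]
joint trough x,y 0.0319 0.0012
edge trough x,y -0.0956 0.0028
bolts trough x,y -0.1643 0.0035
head trough x,y 0.087 -0.0003
```

```bash
python3 - <<'E'
from h import *
m=np.load("m_wrist.npy",allow_pickle=True).item()
o=ctrl.get_obs();R=Ro.from_euler("xyz",o["orientation"],degrees=True);t=o["tool_pos"]
for p in([0,0,.0468],[.03,0,.0468],[.05,0,.0568],[0,0,.27],[.05,0,.27]): print(p,proj(m,t+R.apply(p)))
mt=ctrl.camera_model("top"); f=lambda p:(p[0]/3.8+170-.37,p[1]/3.8+130-.37)
for p in((217,238),(300,232)):print("top",onz(mt,f(p),.048))
print("top head",onz(mt,f((161,243)),.037))
E
```

```text
[0, 0, 0.0468] [[279.18093458 281.36458234]]
[0.03, 0, 0.0468] [[278.9606853  216.77732043]]
[0.05, 0, 0.0568] [[278.95245279 166.19227992]]
[0, 0, 0.27] [[280.33428488 184.81098896]]
[0.05, 0, 0.27] [[280.22775913 137.40205385]]
top [0.54421455 0.2107038  0.048     ]
top [0.55162282 0.13258235 0.048     ]
top head [0.54043448 0.26524781 0.037     ]
```

Top and wrist cameras agree on the scraper's middle, about (0.548, 0.172), axis 96°, roughly 9 mm to the butt side of the opening's centre.

```bash
python3 -c "
from h import *
go([.548,.172,.150],-84)"
```

```text
turn [ 0.    -0.     0.015] shift [-0.0088 -0.0032  0.17  ] q [ 36.3   9.7 -10.4  -0.  -69.9 -29.4] clock 12.3333
```

```bash
python3 -m creep '[[0,0,0.015,-0.004,-0.001,0.01,0.5],[0,0,0.015,-0.0088,-0.0032,0.03,0.5],[0,0,0.015,-0.0088,-0.0032,0.06,0.5],[0,0,0.015,-0.0088,-0.0032,0.09,0.5],[0,0,0.015,-0.0088,-0.0032,0.12,0.5],[0,0,0.015,-0.0088,-0.0032,0.145,0.5],[0,0,0.015,-0.0088,-0.0032,0.16,0.5],[0,0,0.015,-0.0088,-0.0032,0.168,0.5],[0,0,0.015,-0.0088,-0.0032,0.17,0.5],[0,0,0.015,-0.0088,-0.0032,0.17,0.5]]'
python3 - <<'E'
from h import *
go([.548,.172,.0888],-84)
cv2.imwrite("pics/wrist10.png",ctrl.snapshot("wrist"))
im=ctrl.snapshot("scene"); cv2.imwrite("pics/s10.png",cv2.resize(im[170:280,260:385],None,fx=5,fy=5,interpolation=cv2.INTER_CUBIC))
E
```

```text
clock: 13.17
tool_pos: [0.5481, 0.1722, 0.1499]
orientation: [180.0, -0.0, -83.9]
force: [-0.5, -0.4, 0.6]
opening: 0.0438
turn [ 0.    -0.     0.001] shift [0.0002 0.0001 0.0611] q [ 36.9  18.8 -22.6   0.  -48.7 -30.9] clock 13.1667
```

View pics/wrist10.png

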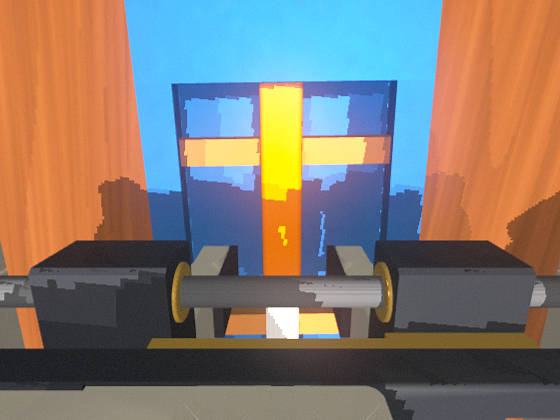

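View pics/s10.png

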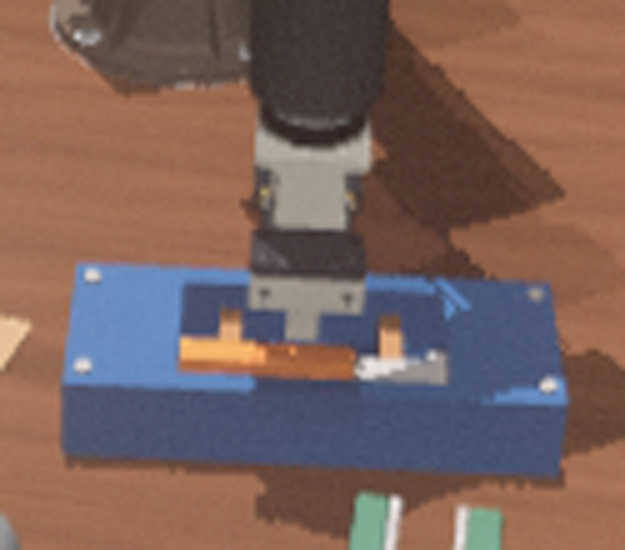

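The handle (columns 261-303) lies midway between the fingers (238 and 327) and runs parallel to the tool. I descend and close.

```bash
python3 -m creep '[[0,0,0,0,0,0.008,0.5],[0,0,0,0,0,0.02,0.5],[0,0,0,0,0,0.033,0.5],[0,0,0,0,0,0.045,0.5],[0,0,0,0,0,0.054,0.5],[0,0,0,0,0,0.059,0.5],[0,0,0,0,0,0.061,0.5],[0,0,0,0,0,0.061,0.5],[0,0,0,0,0,0.061,0],[0,0,0,0,0,0.061,0],[0,0,0,0,0,0.061,0],[0,0,0,0,0,0.061,0]]'
python3 -m creep '[[0,0,0,0,0,0,0],[0,0,0,0,0,0,0],[0,0,0,0,0,0,0],[0,0,0,0,0,0,0],[0,0,0,0,0,0,0]]'
```

```text
clock: 14.27
tool_pos: [0.5483, 0.1723, 0.0897]
orientation: [-180.0, 0.0, -83.9]
force: [-0.2, 0.4, 1.8]
opening: 0.0238
clock: 14.68
tool_pos: [0.5483, 0.1723, 0.0897]
orientation: [-180.0, 0.0, -83.9]
force: [-0.2, 0.8, 5.0]
opening: 0.0237
```

Gripped, with the opening at 23.7 mm against the 24 mm handle. Now I raise it 7 mm and slide it 27 mm towards the butt end (tool +x).

```bash
python3 -m creep '[[0,0,0,0,0,-0.003,0],[0,0,0,0,0,-0.006,0],[0,0,0,0,0,-0.007,0],[0,0,0,0.003,0,-0.007,0],[0,0,0,0.008,0,-0.007,0],[0,0,0,0.014,0,-0.007,0],[0,0,0,0.02,0,-0.007,0],[0,0,0,0.025,0,-0.007,0],[0,0,0,0.027,0,-0.007,0],[0,0,0,0.027,0,-0.007,0],[0,0,0,0.027,0,-0.007,0]]'
python3 - <<'E'
from h import *
o=ctrl.get_obs();print(o["force"],o["moment"])
cv2.imwrite("pics/wrist11.png",ctrl.snapshot("wrist"))
im=ctrl.snapshot("scene"); cv2.imwrite("pics/s11.png",cv2.resize(im[170:280,260:385],None,fx=5,fy=5,interpolation=cv2.INTER_CUBIC))
E
```

```text
clock: 15.6
tool_pos: [0.551, 0.145, 0.0962]
orientation: [-180.0, 0.0, -84.0]
force: [0.7, 0.7, -2.4]
opening: 0.024
[ 0.73758282  0.70235189 -2.41496784] [0.06465359 0.11632508 0.00327875]
```

View pics/s11.png

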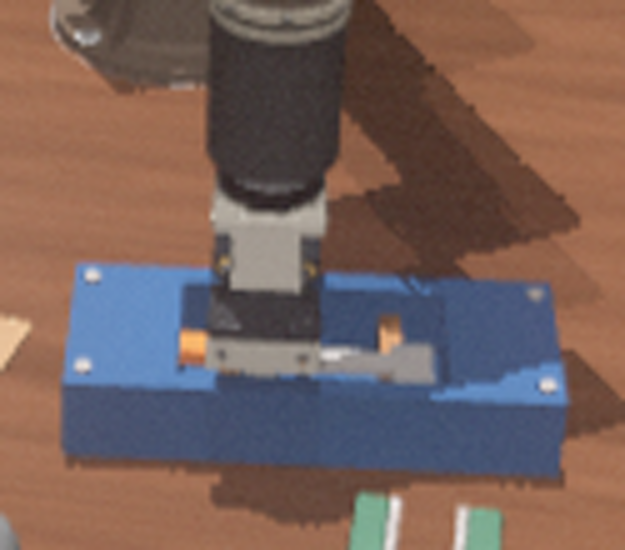

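View pics/wrist11.png

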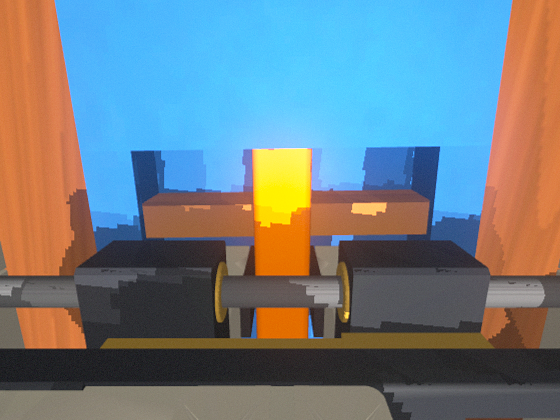

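The head is now fully inside the opening with about 8 mm to spare. I tilt the blade end up 20° about the scraper's middle, rising 16 mm as it turns.

```bash
python3 -m creep '[[0,-0.044,0,0.0022,0,-0.0019,0],[0,-0.0875,0,0.0044,0,-0.0037,0],[0,-0.131,0,0.0065,0,-0.0055,0],[0,-0.175,0,0.0087,0,-0.0071,0],[0,-0.218,0,0.0108,0,-0.0088,0],[0,-0.262,0,0.0129,0,-0.0104,0],[0,-0.305,0,0.015,0,-0.0119,0],[0,-0.35,0,0.0171,0,-0.0134,0],[0,-0.35,0,0.0171,0,-0.0134,0],[0,-0.35,0,0.0171,0,-0.0134,0],[0,-0.35,0,0.0171,0,-0.0134,0],[0,-0.35,0,0.0171,0,-0.0134,0]]'
python3 - <<'E'
from h import *
o=ctrl.get_obs();print(o["force"],o["moment"])
im=ctrl.snapshot("scene"); cv2.imwrite("pics/s12.png",cv2.resize(im[170:280,260:385],None,fx=5,fy=5,interpolation=cv2.INTER_CUBIC))
cv2.imwrite("pics/wrist12.png",ctrl.snapshot("wrist"))
E
```

```text
clock: 16.7
tool_pos: [0.5525, 0.1286, 0.1095]
orientation: [180.0, 20.0, -83.9]
force: [0.7, -0.1, -2.4]
opening: 0.0238
[ 0.73652555 -0.07982515 -2.41068677] [-1.28237257 -0.05397499  0.03914587]
```

View pics/s12.png

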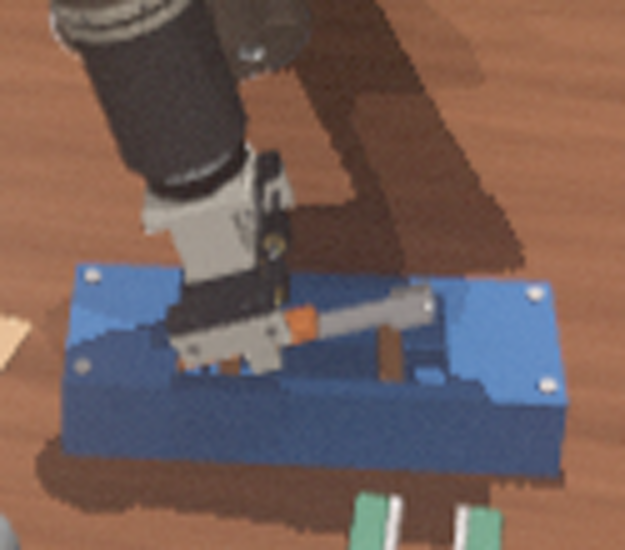

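View pics/wrist12.png

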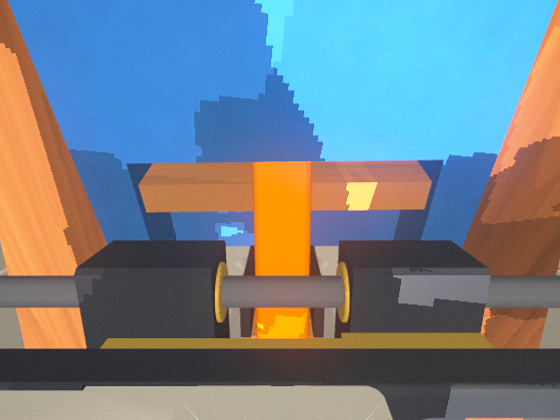

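The blade end is up at a slant, the butt is still under the roof and the force is light. I draw it out along its own axis (tool -x) by 85 mm.

```bash
python3 -m creep '[[0,0,0,-0.003,0,0,0],[0,0,0,-0.009,0,0,0],[0,0,0,-0.017,0,0,0],[0,0,0,-0.026,0,0,0],[0,0,0,-0.035,0,0,0],[0,0,0,-0.044,0,0,0],[0,0,0,-0.053,0,0,0],[0,0,0,-0.062,0,0,0],[0,0,0,-0.071,0,0,0],[0,0,0,-0.079,0,0,0],[0,0,0,-0.084,0,0,0],[0,0,0,-0.085,0,0,0]]'
python3 - <<'E'
from h import *
o=ctrl.get_obs();print(o["force"],o["moment"])
R=Ro.from_euler("xyz",o["orientation"],degrees=True)
print("up in tool",R.inv().apply([0,0,1]).round(4))
for s in(-.125,0,.125): print(o["tool_pos"]+R.apply([s,0,.05]))
im=ctrl.snapshot("scene"); cv2.imwrite("pics/s13.png",cv2.resize(im[150:280,260:385],None,fx=4.6,fy=4.6,interpolation=cv2.INTER_CUBIC))
E
```

```text
clock: 17.8
tool_pos: [0.5443, 0.2087, 0.1391]
orientation: [-180.0, 20.1, -83.9]
force: [-0.1, -0.5, -0.8]
opening: 0.0237
[-0.1393678  -0.49594475 -0.77819287] [-1.32658223 -0.0133818  -0.02289583]
up in tool [-3.431e-01 -6.000e-04 -9.393e-01]
[0.52991887 0.34249109 0.13507703]
[0.54246992 0.22575325 0.09218476]
[0.55502098 0.10901541 0.04929249]
```

View pics/s13.png

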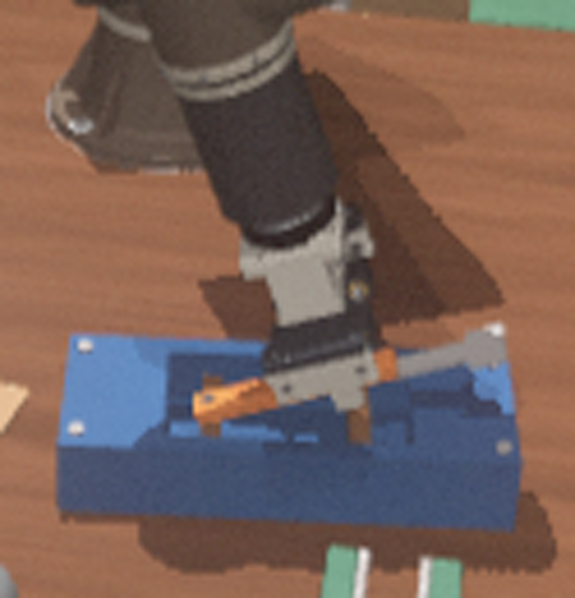

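The butt (195,405) is clear of the roof edge (165). Straight up 150 mm.

```bash
python3 -m creep '[[0,0,0,-0.0017,0,-0.0047,0],[0,0,0,-0.0051,0,-0.0141,0],[0,0,0,-0.0103,0,-0.0282,0],[0,0,0,-0.0158,0,-0.0432,0],[0,0,0,-0.0216,0,-0.0592,0],[0,0,0,-0.0274,0,-0.0751,0],[0,0,0,-0.0333,0,-0.0911,0],[0,0,0,-0.0391,0,-0.107,0],[0,0,0,-0.0446,0,-0.122,0],[0,0,0,-0.0487,0,-0.1333,0],[0,0,0,-0.0508,0,-0.139,0],[0,0,0,-0.0515,0,-0.141,0]]'
python3 -m creep '[[0,0.03,0,0,0,0,0],[0,0.08,0,0.002,0,0,0],[0,0.13,0,0.005,0,0,0],[0,0.18,0,0.008,0,0,0],[0,0.23,0,0.011,0,0,0],[0,0.28,0,0.014,0,0,0],[0,0.32,0,0.016,0,0,0],[0,0.34,0,0.017,0,0,0],[0,0.35,0,0.017,0,0,0],[0,0.35,0,0.017,0,0,0],[0,0.35,0,0.017,0,0,0],[0,0.35,0,0.017,0,0,0]]'
python3 - <<'E'
from h import *
o=ctrl.get_obs();print(o["force"],o["qvel"].round(2))
R=Ro.from_euler("xyz",o["orientation"],degrees=True)
for s in(-.125,0,.125): print(o["tool_pos"]+R.apply([s,0,.05]))
cv2.imwrite("pics/s14.png",ctrl.snapshot("scene")); cv2.imwrite("pics/t14.png",ctrl.snapshot("top"))
E
```

```text
clock: 18.85
tool_pos: [0.5446, 0.2075, 0.2903]
orientation: [-179.9, 20.1, -83.9]
force: [0.2, -0.1, -1.6]
opening: 0.0236
clock: 19.85
tool_pos: [0.546, 0.1917, 0.283]
orientation: [180.0, 0.1, -84.0]
force: [-0.1, -0.1, -0.5]
opening: 0.0238
[-0.05405406 -0.14520162 -0.54401924] [-0.06 -0.13  0.05  0.19 -0.02 -0.15]
[0.53286644 0.31602348 0.23311544]
[0.54603553 0.19171917 0.2330058 ]
[0.55920463 0.06741485 0.23289615]
```

View pics/s14.png

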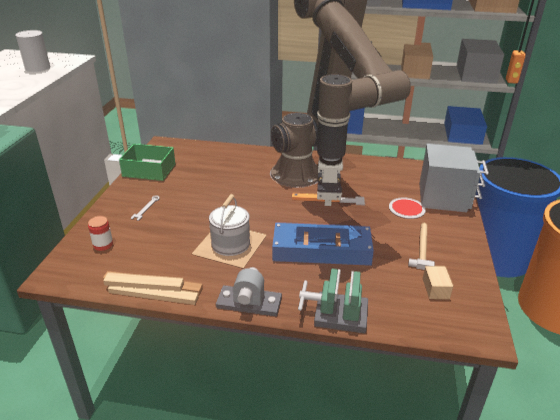

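View pics/t14.png

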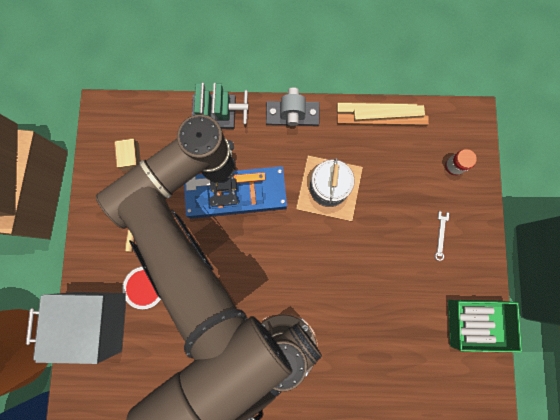

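The scraper is held level and still at z ≈ 0.23 m over the trough (300-360,200 in the scene view). The tin stands on the card, and the hammer and spanner are where they were. Handing in.

```bash
python3 -c "
from plant import ctrl
o=ctrl.get_obs();print(o['clock'],o['opening'],o['force'])
ctrl.close_job();o=ctrl.get_obs();print(o['clock'],o['opening'],o['tool_pos'])"
```

```text
19.95 0.02398150633420438 [ 0.12302077 -0.00651848 -1.61447473]
the job is handed in; nothing more can be done
the job is handed in; nothing more can be done
```

The job is handed in at about 20 s: the tin stands on the cardboard, let go, and the scraper is held up over the trough. No verdict is reported on hand-in.

- **Tin:** I lifted it by its grip, lowered it onto the middle of the cardboard and let go. The last pictures show it upright and near the middle. It slid about 10 mm down in the jaws during the carry, so it touched the card early. The wrist force reached about 43 N for roughly half a second before I eased off. That is well under the 120 N wrist limit. The gripper's body was touching nothing that I could see, so I do not think the 40 N limit on it was involved, but I could not check that directly.
- **Scraper:** I gripped the handle at its middle through the opening and slid it 27 mm towards the butt end. I then tilted the blade end up 20°, drew the scraper out along its own axis, raised it and levelled it. My last readings put both ends and the middle at about 0.233 m, roughly 0.16 m above the trough's top. The middle is about 11 mm from the opening's centre sideways. The jaws read 24 mm, the width of the handle, and the outside force was close to the scraper's weight.
- **Hammer and spanner:** In the last scene picture both lie where they started. I judged this by eye and did not measure it.

The top and wrist cameras disagreed by 2–3 mm, within what I expected. I took values in between, and both grasps came out centred.

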